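Pass the pliers through the bench demagnetiser

TASK

The pliers have become magnetised. Push them along the bench, jaws first, through the low tunnel of the grey demagnetiser, let go and take them again by the jaws on the far side, draw them right through, and lay them flat and lengthwise along the middle of the cork mat that lies there. Leave the lock cylinder, the padlock and the brass block where they are.

Things in the scene. Friction and masses are not known exactly. Their poses are not given: they have to be found in the camera images.
- pliers: The pliers that lie in front of the demagnetiser (not those at the back by the grinder), steel with two moulded grips, flat and rigid (they do not open), 164 mm long, 63 mm wide over the grips, 13 mm thick, 160 g. Origin: middle of their length, on the underside. Own -y points to the jaw tips (82 mm away), own +y to the handle ends (82 mm away), own z up.
- jaw_tip (a point): Point at the jaw tips of the pliers, own y = -82 mm, 6 mm above their underside. Over the last 46 mm before it the closed jaws are at most 25 mm wide and lie 2 to 10 mm above the underside.
- handle_end (a point): Point midway between the two handle ends of the pliers, own y = +82 mm, 6.5 mm above their underside. Over the last 43 mm before it the two grips together are 56 to 63 mm wide outside and 0 to 13 mm above the underside.
- demagnetiser: Bench demagnetiser, fixed: a grey portal-shaped housing 104 mm wide (own x), 44 mm deep (own y), 62 mm high, with a straight tunnel along own y, 80 mm wide and 28 mm high, centred, whose floor is the bench itself. Origin: under its centre, on the bench (z = 0). The pliers start on its own -y side; the far side is own +y (away to the robot's left).
- mat: Light brown cork mat, fixed flat on the bench close behind the far mouth of the tunnel, roughly in line with it, 104 mm (own x) by 200 mm (own y, its length), 2 mm thick, its short ends bevelled down over 12 mm. Origin: centre of its underside, on the bench. The thin dark mains lead seen crossing here is only drawn: nothing touches it.
- cylinder: Bystander: loose brass euro lock cylinder, 17 x 68 x 33 mm; origin at the centre of its underside.
- packing_block: Bystander: loose brass packing block, 24 x 32 x 21 mm; origin at the centre of its underside.
- padlock: Bystander: loose brass padlock standing upright, 18 x 42 x 66 mm; origin at the centre of its underside. It stands left of the red key engraver (between the robot and the demagnetiser: up to 0.39 m high, its back reaching x = 0.57 m at y = -0.03 to 0.10 m) and in front of the bench grinder (y over 0.11 m, up to 0.37 m high): carry the tool over both.

How it is judged:
By the outcome, as a careful person would: the job done as asked, in the order asked, and still so for the second after the job is handed in, with the robot touching nothing.
It also fails if it takes over 56 s, if anything falls off the work surface, if the arm or the gripper's body presses on something with over 40 N, if the wrist force passes 120 N, or if a joint passes its speed limit or range.

ROBOT

A 6-joint arm with a two-finger parallel gripper is mounted at the origin on a cart in front of the work surface, level with it; the furniture and walls round the work are solid. World frame = base frame: x ahead of the robot, y to its left, z up, the work surface at z = 0. Lengths are in m, angles in rad, forces in N, time in s.
With the tool pointing down it reaches from about 0.2 to 0.875 m from the base axis. Payload 3.4 kg.
Tool frame: the origin (TCP) lies midway between the tips of the shut fingers; the grasp point (between the pads) lies env.tcp_to_grasp behind it (env.tcp_to_grasp is the distance from the TCP to the grasp point, in m); z points along the fingers, y is the line along which they close (so a half turn about z gives the same grasp; the last joint's range is limited). The gripper opens to 94 mm and grips with 3 to 60 N. Pads are 16 mm wide; open, the fingers measure 119 mm over their backs; the gripper's body (75 mm by 177 mm) begins 78 mm behind the grasp point.
Start: joints at [1.021, 0.276, 1.505, -0, 1.361, -0.121], TCP at [0.239, 0.523, 0.205] pointing down, gripper open.
Joint ranges: [-2.89, 2.89], [-0.75, 2.08], [0.22, 2.7], [-1.18, 4.32], [0.11, 2.71], [-2.7, 2.7]. Speed limits (rad/s): [2.57, 2.57, 3.14, 3.14, 3.14, 3.14].

INTERFACE

Orientations are given as [roll, pitch, yaw] about the fixed x, y, z axes, in that order (R = Rz(yaw) Ry(pitch) Rx(roll)).
In Python, from station import env, vision gives the robot as it stands.
- The arm moves only by the tool drive_tool, never from a script. Its argument "commands" is a list that holds one entry, the list of rows, each a list of 6 numbers: the shift along the tool's x, y, z in m, then the turn, a rotation vector about the tool's x, y, z in rad. A call has exactly 10 rows; each row is the pose to reach, as a shift and turn from the pose commanded when the call began, along the tool's axes at that moment; what a row does not reach only later rows make up. A row lasts 1/10 s, in which the tool goes at most 50 mm and 8.59 degrees, less where a joint would pass 70% of its speed; a pose out of reach is approached as far as the arm can. A call with a gripper value outside its range is refused whole. "grip" is the closure, from 0 (fully open) to 1 (shut), set as the call begins (left out, the last holds). The fingers move at their own pace and stop on an object; "squeeze" is the grip in N (left out, the last holds). Time passes only in rows, so rows that repeat a pose let the fingers close, or fill a call up. It gives the time, the measured TCP pose, the force, the opening and the grip force at its end, in the units of the state.
- env.get_obs(): the state, without advancing time (a new reading comes with each control period).
- vision.get_image(name): name is "scene" or "top" or "wrist"; returns the picture (420x560x3 uint8, red, green, blue); there is no depth.
- vision.get_calibration(name): a dict with "intrinsics" (3x3 intrinsics, pixels), "R" (3x3) and "t" (3): a world point X has camera coordinates R X + t. Camera axes: x right, y down, z forward; pixel columns grow to the right and rows downward; lengths in m; the calibration is good to about 2 mm. A picture is of the moment at which its call begins: read the wrist's pose just before it. get_calibration takes no time and is no camera call; for the wrist camera it gives the pose at the moment of the call.
- env.sign_off(): hands the job in; it is judged then, once.
The state is a dict: "time_s": time; "joint_pos": joint angles; "joint_velocities": joint speeds; "tau": joint torques, N m; "ee_pos": TCP position; "orientation": TCP orientation; "wrist_force": force on the tool from outside, world axes, zero at the start; "moment": the same for the moment, N m; "gripper_width": finger opening in m; "gripper_force": force on a finger pad.
Only numpy, scipy, OpenCV 4.12 (cv2) and the standard library are available. Lean on these libraries where they do the work, as an engineer would, in place of code of your own. Each camera call takes 0.05 s, during which the arm holds its last target. There are 200 camera calls.

## Working session

There is one attempt and no reset: what is moved stays moved. The work goes in short steps, Python scripts to look and compute and a tool call to move; the robot and the scene stay as the last step left them, time stands still between calls to the robot, and variables do not carry over. Pictures are saved under pics/ and viewed, at most 10 in all, crops included, and the job is handed in when it is done.

Besides the shell and the picture viewer there is one more tool, called after ">>>" by a JSON object that holds its "api" and its "payload", one argument or row to a line. drive_tool: Moves the arm, as the interface text tells. Its arguments: {"type":"object","properties":{"commands":{"type":"array"},"grip":{"type":"number"},"squeeze":{"type":"number"}},"required":["commands"]}

```bash
mkdir -p pics; ls
python3 - <<'E'
from station import env, vision
import cv2, numpy as np
o=env.get_obs(); print({k:np.round(v,4) for k,v in o.items()}, env.tcp_to_grasp)
for n in("scene","top"):
    im=vision.get_image(n); cv2.imwrite(f"pics/{n}0.png",im[:,:,::-1]); c=vision.get_calibration(n)
    print(n,np.round(c["intrinsics"],1).tolist(),np.round(c["R"],3).tolist(),np.round(-c["R"].T@c["t"],3))
E
```

```text
pics
{'time_s': np.float64(0.0), 'joint_pos': array([ 1.021 ,  0.2766,  1.5061, -0.    ,  1.3607, -0.121 ]), 'joint_velocities': array([-0.0005,  0.0006, -0.0005, -0.0028,  0.0007, -0.0013]), 'tau': array([ 8.00000e-04, -4.04585e+01, -2.37229e+01,  7.04000e-02,
        3.46000e-02, -1.00000e-04]), 'ee_pos': array([0.2388, 0.5225, 0.2046]), 'orientation': array([-3.1398e+00, -2.0000e-04,  2.7128e+00]), 'wrist_force': array([ 0.1105, -0.6365,  0.0527]), 'moment': array([-0.0195,  0.0305, -0.0378]), 'gripper_force': np.float64(0.0), 'gripper_width': np.float64(0.094)} 0.0188
scene [[389.8, 0.0, 276.3], [0.0, 389.8, 209.5], [0.0, 0.0, 1.0]] [[-0.984, -0.177, 0.005], [-0.135, 0.731, -0.669], [0.114, -0.659, -0.743]] [0.473 0.496 0.689]
top [[471.8, 0.0, 272.3], [0.0, 471.8, 202.3], [0.0, 0.0, 1.0]] [[-0.109, -0.994, -0.0], [-0.969, 0.107, -0.221], [0.219, -0.024, -0.975]] [ 0.289 -0.062  1.341]
```

View pics/scene0.png

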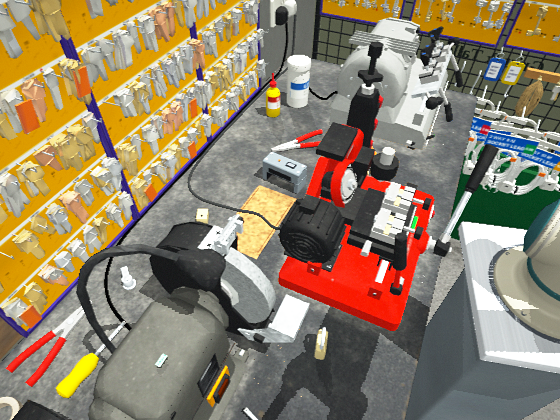

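View pics/top0.png

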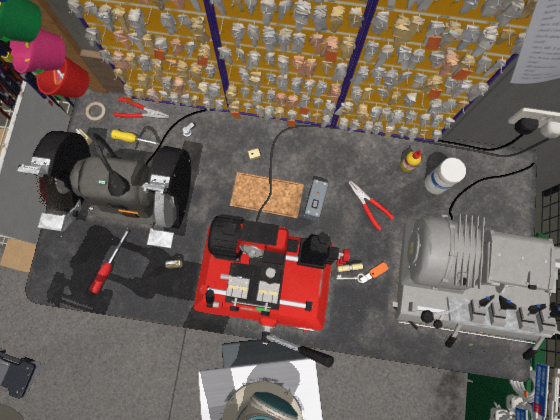

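The scene view shows the demagnetiser at about (285,170), the mat at (268,222) and the pliers behind it at (298,141). In the top view they are at (316,196), (267,193) and (370,205). The brass block is at (253,154), the padlock at (174,264) and the cylinder at (350,267). I'll enlarge the work area to measure.

```bash
cat > h.py <<'E'
import numpy as np, cv2
def ray(c,uv,z):
    K,R,t=c["intrinsics"],c["R"],c["t"]; C=-R.T@t
    d=R.T@np.linalg.solve(K,[uv[0],uv[1],1.]); return C+d*(z-C[2])/d[2]
def tri(c1,p1,c2,p2):
    A=[];b=[]
    for c,p in((c1,p1),(c2,p2)):
        C=-c["R"].T@c["t"]; d=c["R"].T@np.linalg.solve(c["intrinsics"],[*p,1.]); d/=np.linalg.norm(d)
        P=np.eye(3)-np.outer(d,d); A.append(P); b.append(P@C)
    return np.linalg.lstsq(np.vstack(A),np.hstack(b),rcond=None)[0]
E
python3 - <<'E'
import cv2,numpy as np
from station import vision
from h import *
a=cv2.imread("pics/top0.png")[140:240,220:410]; a=cv2.resize(a,None,fx=4,fy=4,interpolation=cv2.INTER_CUBIC)[:, :760]
cv2.imwrite("pics/topz.png",a)
b=cv2.imread("pics/scene0.png")[115:265,190:340]; cv2.imwrite("pics/scz.png",cv2.resize(b,None,fx=4,fy=4,interpolation=cv2.INTER_CUBIC))
c=vision.get_calibration("top")
for p in[(316,196),(267,193),(370,205),(253,154),(174,264),(350,267)]: print(p,ray(c,p,0).round(3))
E
```

```text
(316, 196) [ 0.596 -0.223  0.   ]
(267, 193) [ 0.62  -0.082  0.   ]
(370, 205) [ 0.552 -0.376  0.   ]
(253, 154) [ 0.744 -0.053  0.   ]
(174, 264) [0.443 0.202 0.   ]
(350, 267) [ 0.38  -0.292  0.   ]
```

View pics/topz.png

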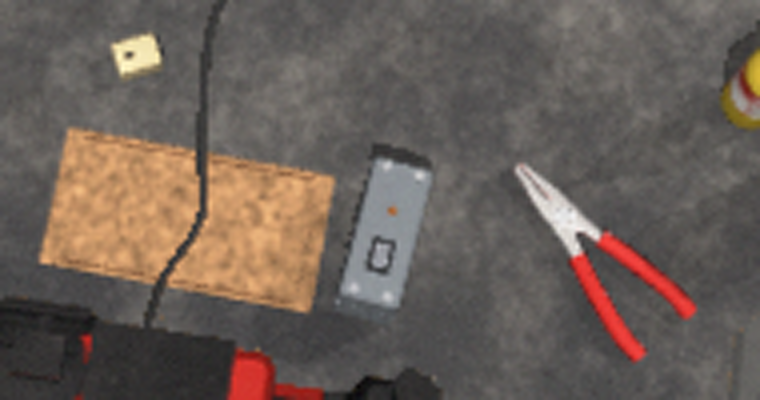

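View pics/scz.png

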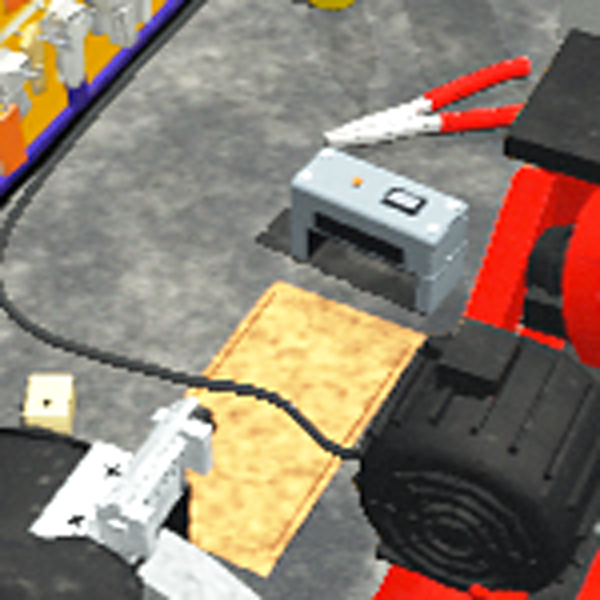

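The top zoom shows the mat corners at (68,128), (334,177), (310,312) and (40,264). The demag top face is at (378,157), (433,165), (400,308) and (338,297). The pliers' tip is at (519,165) and the handle ends are at about (690,312) and (640,355). In the scene zoom the plier tip is at (328,137), one grip end is at (527,66) and the other is hidden.

Run:
```python
import numpy as np
from station import vision
from h import *
T=vision.get_calibration("top");S=vision.get_calibration("scene")
t=lambda p:((p[0]+.5)/4-.5+220,(p[1]+.5)/4-.5+140)
s=lambda p:((p[0]+.5)/4-.5+190,(p[1]+.5)/4-.5+115)
def rect(name,pts,z):
    P=np.array([ray(T,t(p),z)[:2] for p in pts]); print(name,P.round(4).tolist(),"c",P.mean(0).round(4))
    for i in range(4):
        d=P[(i+1)%4]-P[i]; print("  len",np.linalg.norm(d).round(4),"ang",np.degrees(np.arctan2(d[1],d[0])).round(1))
rect("mat",[(68,128),(334,177),(310,312),(40,264)],.002)
rect("demag",[(378,157),(433,165),(400,308),(338,297)],.062)
tip=ray(T,t((519,165)),.006); h1=ray(T,t((692,314)),.007);h2=ray(T,t((640,358)),.007)
he=(h1+h2)/2; d=tip-he
print("pl",tip,h1,h2,he,np.linalg.norm(d),np.degrees(np.arctan2(d[1],d[0])))
print("tri tip",tri(T,t((519,165)),S,s((328,138))),"h", tri(T,t((692,314)),S,s((528,66))))
for a,b in[((378,157),(320,150)),((433,165),(0,0)),((400,308),(467,211)),((338,297),(433,235))]:
    if b!=(0,0): print("tri dem",tri(T,t(a),S,s(b)).round(4))
print("mat tri",tri(T,t((334,177)),S,s((275,281))),tri(T,t((310,312)),S,s((427,334))))
for p,z in[((0,0),0)]: pass
print("block",ray(T,t((140,52)),.02))
```

```text
mat [[0.6943, 0.0004], [0.6356, -0.1903], [0.5374, -0.1606], [0.5941, 0.0301]] c [ 0.6154 -0.0801]
  len 0.1994 ang -107.1
  len 0.1026 ang 163.2
  len 0.1989 ang 73.4
  len 0.1045 ang -16.6
demag [[0.6311, -0.217], [0.6211, -0.2547], [0.5223, -0.2182], [0.5347, -0.1766]] c [ 0.5773 -0.2166]
  len 0.0389 ang -104.9
  len 0.1054 ang 159.8
  len 0.0434 ang 73.4
  len 0.1046 ang -22.7
pl [ 0.62876872 -0.3257614   0.006     ] [ 0.50495936 -0.43312055  0.007     ] [ 0.47738529 -0.39084225  0.007     ] [ 0.49117232 -0.4119814   0.007     ] 0.16238120495749073 32.07188767983631
tri tip [ 0.62918153 -0.32570188  0.00649508] h [ 0.50414425 -0.4333183   0.00571046]
tri dem [ 0.618  -0.2131  0.0917]
tri dem [ 0.5238 -0.2195  0.051 ]
tri dem [ 0.5364 -0.1765  0.0667]
mat tri [ 0.63756205 -0.19066927 -0.00185032] [ 5.37475291e-01 -1.60649836e-01  2.00575432e-04]
block [ 0.74095531 -0.058509    0.02      ]
```

```bash
cat >> h.py <<'E'
from scipy.spatial.transform import Rotation as Ro
def to(env,pos,yaw,roll=180.,pitch=0.):
    "shift and turn, in tool axes, from the present pose to the world pose (degrees)"
    o=env.get_obs(); R=Ro.from_euler("xyz",o["orientation"]); T=Ro.from_euler("xyz",[roll,pitch,yaw],degrees=True)
    print("shift",(R.inv().apply(np.array(pos)-o["ee_pos"])).round(4),"turn",(R.inv()*T).as_rotvec().round(4),
      "| at",o["ee_pos"].round(4),np.degrees(o["orientation"]).round(1),"t",round(float(o["time_s"]),2))
E
python3 - <<'E'
from station import env
from h import *
to(env,[.239,.523,.45],155.43)
to(env,[.53,-.33,.45],32.)
to(env,[.40,.05,.45],90.)
E
```

```text
shift [ 1.000e-04  1.000e-04 -2.453e-01] turn [-0.0016 -0.0002  0.    ] | at [0.2388 0.5225 0.2047] [-179.9   -0.   155.4] t 0.1
shift [-0.6193 -0.6546 -0.2444] turn [-1.2000e-03  1.6000e-03  2.1543e+00] | at [0.2388 0.5225 0.2047] [-179.9   -0.   155.4] t 0.1
shift [-0.343  -0.3631 -0.2448] turn [-1.600e-03  7.000e-04  1.142e+00] | at [0.2388 0.5225 0.2047] [-179.9   -0.   155.4] t 0.1
```

>>> {"api": "drive_tool", "payload": {
  "commands": [
    [[0,0,-0.05,0,0,0],[0,0,-0.1,0,0,0],[0,0,-0.15,0,0,0],[0,0,-0.2,0,0,0],[0,0,-0.245,0,0,0],[-0.034,-0.036,-0.245,0,0,0.15],[-0.068,-0.072,-0.245,0,0,0.3],[-0.102,-0.108,-0.245,0,0,0.45],[-0.136,-0.144,-0.245,0,0,0.6],[-0.17,-0.18,-0.245,0,0,0.75]]
  ]
}}

```text
time_s: 1.1
ee_pos: [0.3188, 0.2867, 0.4501]
orientation: [-3.141, 0.0, 1.957]
wrist_force: [0.7, -0.7, 1.0]
gripper_width: 0.0942
gripper_force: 0.0
```

Run:
```python
from station import env
from h import *
to(env,[.53,-.33,.45],32.); print(env.get_obs()["joint_pos"].round(2))
```

```text
shift [-6.508e-01 -3.690e-02  3.000e-04] turn [-0.0000e+00  4.0000e-04  1.3989e+00] | at [0.3188 0.2867 0.4501] [-180.     0.   112.2] t 1.1
[ 0.57  0.01  1.25 -0.    1.89  0.18]
```

>>> {"api": "drive_tool", "payload": {
  "commands": [
    [[-0.05,-0.003,0,0,0,0.12],[-0.1,-0.006,0,0,0,0.24],[-0.15,-0.009,0,0,0,0.36],[-0.2,-0.012,0,0,0,0.48],[-0.25,-0.015,0,0,0,0.6],[-0.3,-0.018,0,0,0,0.74],[-0.35,-0.02,0,0,0,0.88],[-0.4,-0.023,0,0,0,1.02],[-0.45,-0.026,0,0,0,1.16],[-0.5,-0.029,0,0,0,1.3]]
  ]
}}

```text
time_s: 2.1
ee_pos: [0.4829, -0.1859, 0.4501]
orientation: [-3.141, -0.0, 0.657]
wrist_force: [1.6, 0.5, 0.7]
gripper_width: 0.0941
gripper_force: 0.0
```

Run:
```python
from station import env,vision
from h import *
print(env.get_obs()["joint_pos"].round(2))
c=vision.get_calibration("wrist"); im=vision.get_image("wrist")
np.savez("w1",**c); cv2.imwrite("pics/w1.png",cv2.resize(im[:,:,::-1],(784,588)))
cv2.imwrite("w1raw.png",im[:,:,::-1]); print((-c["R"].T@c["t"]).round(3))
to(env,[.506,-.403,.45],32.)
```

```text
[-0.5   0.15  1.08  0.    1.91  0.41]
[ 0.541 -0.142  0.63 ]
shift [-0.1097  0.1794 -0.0016] turn [0.003  0.0045 0.0873] | at [ 0.4856 -0.1937  0.4474] [179.8   0.3  37. ] t 2.15
```

View pics/w1.png

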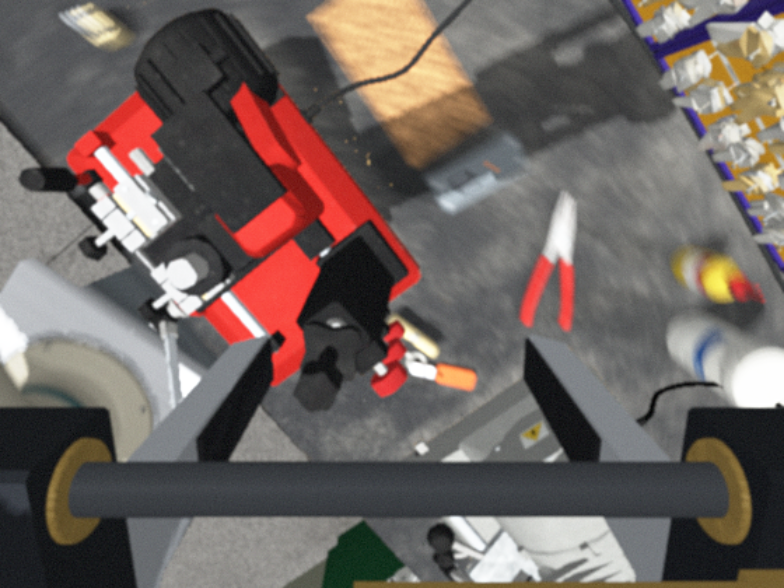

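The picture is blurred because the arm was still settling. It shows the pliers at (555,260), the demagnetiser at (475,170) and the mat above it. The gripper body is wide along the closing line. Next I'll check the grey motor to the right for clearance and move above the pliers.

Run:
```python
from station import env,vision
from h import *
T=vision.get_calibration("top");S=vision.get_calibration("scene")
for a,b in [((412,240),(338,75)),((430,222),(345,60)),((412,255),(345,90)),((402,315),(367,135))]: print(tri(T,a,S,b).round(3))
for z in(0,.1,.2): print(z,ray(T,(412,240),z).round(3),ray(S,(338,75),z).round(3))
print(vision.get_calibration("wrist")["intrinsics"].round(1).tolist())
to(env,[.506,-.403,.25],32.)
```

```text
[ 0.448 -0.426  0.182]
[ 0.459 -0.468  0.205]
[ 0.419 -0.434  0.137]
[ 0.305 -0.417  0.017]
0 [ 0.437 -0.48   0.   ] [ 0.48  -0.769  0.   ]
0.1 [ 0.426 -0.449  0.1  ] [ 0.479 -0.586  0.1  ]
0.2 [ 0.415 -0.417  0.2  ] [ 0.478 -0.402  0.2  ]
[[366.0, 0.0, 284.3], [0.0, 366.0, 207.0], [0.0, 0.0, 1.0]]
shift [-0.1088  0.1789  0.1984] turn [0.003  0.0045 0.0873] | at [ 0.4856 -0.1937  0.4474] [179.8   0.3  37. ] t 2.15
```

Run:
```python
from station import env,vision
from h import *
to(env,[.517,-.396,.25],32.)
```

```text
shift [-0.0958  0.1799  0.1983] turn [0.003  0.0045 0.0873] | at [ 0.4856 -0.1937  0.4474] [179.8   0.3  37. ] t 2.15
```

>>> {"api": "drive_tool", "payload": {
  "commands": [
    [[-0.022,0.043,0,0,0,0.03],[-0.045,0.086,0,0,0,0.06],[-0.07,0.13,0.01,0,0,0.087],[-0.09,0.17,0.03,0,0,0.087],[-0.096,0.18,0.07,0,0,0.087],[-0.096,0.18,0.12,0,0,0.087],[-0.096,0.18,0.17,0,0,0.087],[-0.096,0.18,0.198,0,0,0.087],[-0.096,0.18,0.198,0,0,0.087],[-0.096,0.18,0.198,0,0,0.087]]
  ]
}}

```text
time_s: 3.15
ee_pos: [0.5181, -0.3847, 0.2528]
orientation: [-3.141, -0.0, 0.576]
wrist_force: [0.8, -0.7, 0.7]
gripper_width: 0.0941
gripper_force: 0.0
```

Run:
```python
from station import env,vision
from h import *
c=vision.get_calibration("wrist"); im=vision.get_image("wrist")
np.savez("w2",**c); cv2.imwrite("w2raw.png",im[:,:,::-1])
cv2.imwrite("pics/w2.png",cv2.resize(im[:,:,::-1],(784,588),interpolation=cv2.INTER_CUBIC)); print((-c["R"].T@c["t"]).round(3))
```

```text
[ 0.58  -0.346  0.432]
```

View pics/w2.png

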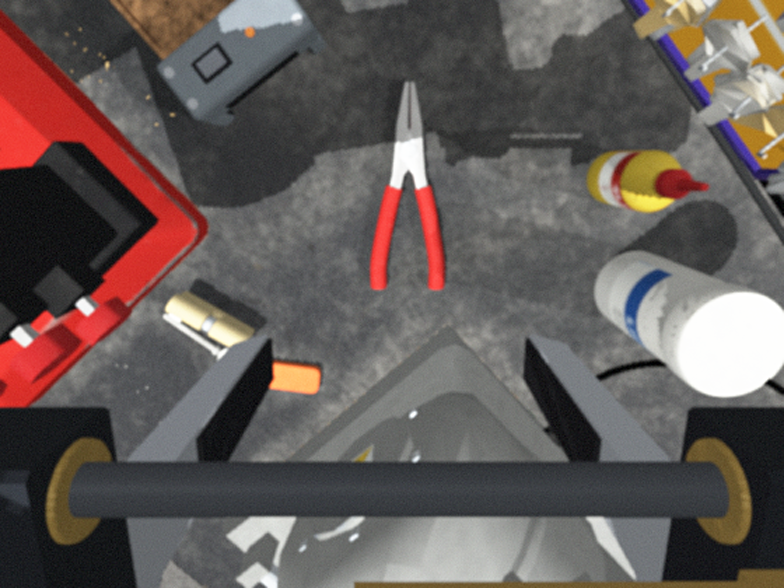

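The image is sharp. The pliers' tip is at (409,82) and the handle ends at (377,289) and (436,289). The demag top screws are at (168,73), (193,104) and (297,17), and a steel plate corner is at (450,330).

Run:
```python
from station import env,vision
from h import *
c=dict(np.load("w2.npz")); f=lambda p:((p[0]+.5)/1.4-.5,(p[1]+.5)/1.4-.5)
T=vision.get_calibration("top"); S=vision.get_calibration("scene")
tz=lambda p:((p[0]+.5)/4-.5+220,(p[1]+.5)/4-.5+140)
tip=ray(c,f((409,82)),.006);a=ray(c,f((377,289)),.007);b=ray(c,f((436,289)),.007);he=(a+b)/2;d=tip-he
print("pl",tip.round(4),a.round(4),b.round(4),"mid",((tip+he)/2).round(4),np.linalg.norm(d).round(4),np.degrees(np.arctan2(d[1],d[0])).round(1))
print("heights",tri(c,f((409,82)),T,tz((519,165))).round(4),tri(c,f((436,289)),T,tz((692,314))).round(4),tri(c,f((377,289)),T,tz((640,358))).round(4))
P=[ray(c,f(p),.062) for p in((168,73),(193,104),(297,17))]; print(np.round(P,4).tolist())
d=P[2]-P[1]; print("dem x ang",np.degrees(np.arctan2(d[1],d[0])),np.linalg.norm(d)); d=P[0]-P[1]; print("y ang",np.degrees(np.arctan2(d[1],d[0])),np.linalg.norm(d), "centre",(P[0]+P[2])/2)
to(env,[.517,-.396,.25],32.)
# zoom of the demag
im=cv2.imread("w2raw.png")[0:100,90:250]; cv2.imwrite("pics/w2z.png",cv2.resize(im,None,fx=5,fy=5,interpolation=cv2.INTER_CUBIC))
```

```text
pl [ 0.6306 -0.3229  0.006 ] [ 0.4769 -0.391   0.007 ] [ 0.5045 -0.4335  0.007 ] mid [ 0.5607 -0.3676  0.0065] 0.1661 32.6
heights [ 0.6286 -0.3239  0.012 ] [ 0.5047 -0.433   0.0082] [ 0.4772 -0.3908  0.008 ]
[[0.5404, -0.1868, 0.062], [0.5319, -0.21, 0.062], [0.6172, -0.2424, 0.062]]
dem x ang -20.828739020192412 0.09126156615478356
y ang 69.9749242983074 0.024639619708119103 centre [ 0.57879524 -0.2146386   0.062     ]
shift [-0.0073  0.008   0.0043] turn [ 0.0028 -0.0008  0.0176] | at [ 0.5188 -0.3853  0.2543] [179.8  -0.   33. ] t 3.2
```

View pics/w2z.png

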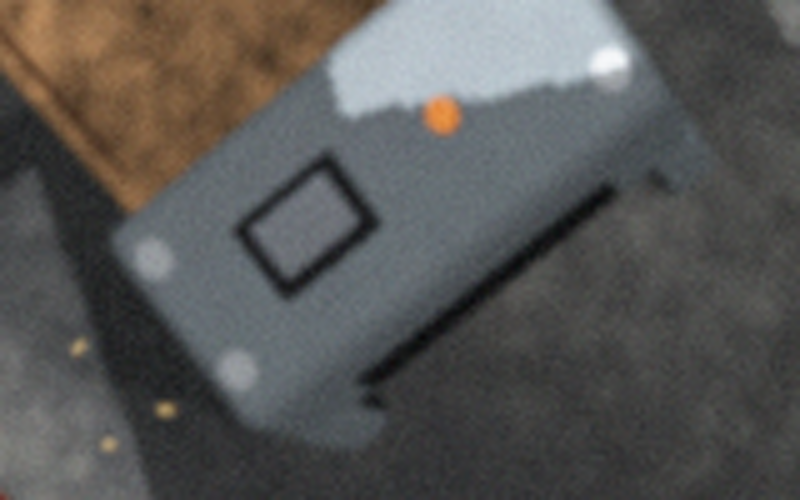

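The zoom shows the near mouth's lintel as a dark strip from (368,382) to (612,187). The top near edge runs from (248,422) to about (660,95).

Run:
```python
from station import env,vision
from h import *
c=dict(np.load("w2.npz")); f=lambda p:((p[0]+.5)/5-.5+90,(p[1]+.5)/5-.5)
for p,q,z in(((366,383),(612,187),.028),((248,422),(660,95),.062)):
    a=ray(c,f(p),z);b=ray(c,f(q),z);d=b-a
    print(a.round(4),b.round(4),"mid",((a+b)/2).round(4),np.linalg.norm(d).round(4),np.degrees(np.arctan2(d[1],d[0])).round(1))
```

```text
[ 0.54   -0.2204  0.028 ] [ 0.6007 -0.2445  0.028 ] mid [ 0.5703 -0.2325  0.028 ] 0.0653 -21.7
[ 0.5247 -0.2153  0.062 ] [ 0.6173 -0.2526  0.062 ] mid [ 0.571 -0.234  0.062] 0.0998 -22.0
```

>>> {"api": "drive_tool", "payload": {
  "commands": [
    [[-0.007,0.008,0.03,0,0,0.014],[-0.007,0.008,0.07,0,0,0.014],[-0.007,0.008,0.115,0,0,0.014],[-0.007,0.008,0.16,0,0,0.014],[-0.007,0.008,0.195,0,0,0.014],[-0.007,0.008,0.22,0,0,0.014],[-0.007,0.008,0.235,0,0,0.014],[-0.007,0.008,0.243,0,0,0.014],[-0.007,0.008,0.246,0,0,0.014],[-0.007,0.008,0.246,0,0,0.014]]
  ]
}}

```text
time_s: 4.2
ee_pos: [0.5175, -0.3962, 0.0078]
orientation: [3.139, -0.001, 0.562]
wrist_force: [-0.1, 0.2, 0.2]
gripper_width: 0.0937
gripper_force: 0.0
```

Run:
```python
from station import env,vision
from h import *
c=vision.get_calibration("wrist"); im=vision.get_image("wrist")
to(env,[.517,-.395,.004],32.3)
cv2.imwrite("pics/w3.png",im[:,:,::-1])
```

```text
shift [ 0.0002 -0.0012  0.004 ] turn [ 0.0028 -0.0008 -0.0018] | at [ 0.5175 -0.3961  0.008 ] [179.8  -0.   32.2] t 4.25
```

View pics/w3.png

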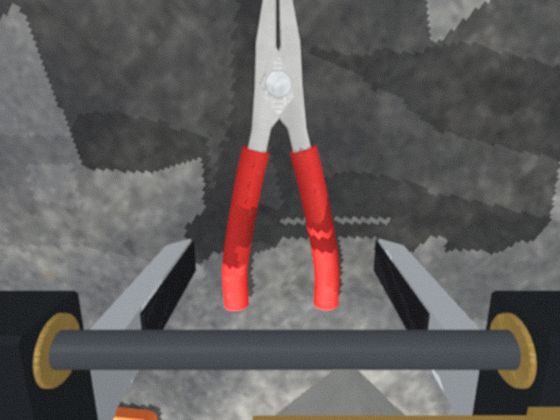

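The open fingers straddle the grips: tips at (195,242) and (378,242), grips between (225..340, 240). I'll lower the last few millimetres and close.

>>> {"api": "drive_tool", "payload": {
  "commands": [
    [[0,0,0.004,0,0,0],[0,0,0.004,0,0,0],[0,0,0.004,0,0,0],[0,0,0.004,0,0,0],[0,0,0.004,0,0,0],[0,0,0.004,0,0,0],[0,0,0.004,0,0,0],[0,0,0.004,0,0,0],[0,0,0.004,0,0,0],[0,0,0.004,0,0,0]]
  ],
  "grip": 1,
  "squeeze": 20
}}

```text
time_s: 5.25
ee_pos: [0.5163, -0.3951, 0.0026]
orientation: [-3.141, -0.0, 0.562]
wrist_force: [-0.4, 1.4, 2.1]
gripper_width: 0.0599
gripper_force: 20.0
```

Run:
```python
from station import env,vision
from h import *
c=vision.get_calibration("wrist"); im=vision.get_image("wrist"); cv2.imwrite("w4raw.png",im[:,:,::-1]); np.savez("w4",**c)
o=env.get_obs();print(o["gripper_width"],o["gripper_force"],o["ee_pos"],o["wrist_force"])
# where the grips lie in the tool frame
m=cv2.inRange(cv2.cvtColor(im,cv2.COLOR_RGB2HSV),(0,150,90),(8,255,255))|cv2.inRange(cv2.cvtColor(im,cv2.COLOR_RGB2HSV),(172,150,90),(180,255,255))
n,l,s,ce=cv2.connectedComponentsWithStats(m)
for i in range(1,n):
    if s[i][4]>200: print(s[i],ce[i].round(1))
```

```text
0.05948789489209288 20.004951692725967 [ 0.51629176 -0.39505853  0.00256325] [-0.17177342  1.72854028  3.05901838]
[ 294  145   52  169 4390] [323.  227.6]
[ 224  146   48  169 4420] [244.2 229. ]
```

Run:
```python
from station import env,vision
from h import *
c=dict(np.load("w4.npz")); im=cv2.imread("w4raw.png"); o=env.get_obs(); R=Ro.from_euler("xyz",o["orientation"])
m=cv2.inRange(cv2.cvtColor(im,cv2.COLOR_BGR2HSV),(0,150,60),(8,255,255))
for x0 in(224,294):
    ys,xs=np.nonzero(m[140:320,x0:x0+54]); ys+=140; xs+=x0
    for q in (ys.min()+3,ys.max()-3):
        u=xs[ys==q].mean(); w=ray(c,(u,q),.012); print(q,u.round(1),w.round(4),"tool",R.inv().apply(w-o["ee_pos"]).round(4))
# pivot bolt: bright round near the centre top
g=cv2.cvtColor(im,cv2.COLOR_BGR2GRAY)[0:140,230:330]; b=g>150; ys,xs=np.nonzero(b); print("steel centre",xs.mean()+230,ys.mean())
for r in (5,30,60,120):
    xs=np.nonzero(b[r])[0]; 
    if len(xs): w=ray(c,(xs.min()/2+xs.max()/2+230,r),.009); print(r,"tool",R.inv().apply(w-o["ee_pos"]).round(4))
```

```text
149 246.5 [ 0.5548 -0.3515  0.012 ] tool [ 0.0557 -0.0163 -0.0094]
311 238.6 [ 0.4807 -0.3907  0.012 ] tool [-0.0278 -0.0227 -0.0094]
148 318.0 [ 0.5727 -0.3792  0.012 ] tool [ 0.0562  0.0166 -0.0094]
310 331.5 [ 0.5069 -0.4312  0.012 ] tool [-0.0272  0.0256 -0.0094]
steel centre 281.1228013029316 73.52149837133551
5 tool [ 0.1165 -0.0007 -0.0064]
30 tool [ 0.1067 -0.0008 -0.0064]
60 tool [ 0.0945 -0.0003 -0.0064]
120 tool [ 0.0687  0.     -0.0064]
```

Run:
```python
from station import env,vision
from h import *
c=dict(np.load("w2.npz")); c1=dict(np.load("w1.npz")); f=lambda p:((p[0]+.5)/1.4-.5,(p[1]+.5)/1.4-.5)
print("red",tri(c,f((207,225)),c1,f((419,272))).round(3)); print("black",tri(c,f((157,224)),c1,f((402,270))).round(3), tri(c,f((90,145)),c1,f((372,222))).round(3))
print("lever",tri(c,f((130,310)),c1,f((404,330))).round(3))
to(env,[.517,-.373,.003],69)
```

```text
red [ 0.448 -0.246  0.017]
black [ 0.442 -0.223  0.055] [ 0.468 -0.162  0.061]
lever [ 0.405 -0.255  0.119]
shift [ 0.0124 -0.0183 -0.0004] turn [-3.000e-04 -2.000e-04 -6.424e-01] | at [ 0.5163 -0.3951  0.0026] [-180.    -0.    32.2] t 5.3
```

>>> {"api": "drive_tool", "payload": {
  "commands": [
    [[0.002,-0.003,0,0,0,-0.1],[0.004,-0.006,0,0,0,-0.2],[0.006,-0.009,0,0,0,-0.3],[0.008,-0.012,0,0,0,-0.4],[0.01,-0.015,0,0,0,-0.5],[0.012,-0.018,0,0,0,-0.6],[0.012,-0.018,0,0,0,-0.642],[0.012,-0.018,0,0,0,-0.642],[0.012,-0.018,0,0,0,-0.642],[0.012,-0.018,0,0,0,-0.642]]
  ]
}}

```text
time_s: 6.3
ee_pos: [0.5177, -0.3741, 0.0026]
orientation: [3.14, 0.0, 1.203]
wrist_force: [2.6, 0.3, 0.4]
gripper_width: 0.0598
gripper_force: 20.0
```

Run:
```python
from station import env,vision
from h import *
c=vision.get_calibration("wrist"); im=vision.get_image("wrist"); cv2.imwrite("w5raw.png",im[:,:,::-1]); np.savez("w5",**c)
cv2.imwrite("pics/w5.png",im[:,:,::-1]); o=env.get_obs();print(o["gripper_width"],o["ee_pos"],o["wrist_force"])
C=np.array([.578,-.2145]);d=np.array([np.cos(np.radians(69)),np.sin(np.radians(69))])
to(env,[*(C-.055*d),.003],69)
```

```text
0.05995611132055745 [ 0.517585   -0.37409179  0.00259563] [ 2.77631187 -1.10132984  0.58105627]
shift [ 0.1156 -0.0009 -0.0004] turn [ 0.0015  0.0002 -0.0013] | at [ 0.5176 -0.3741  0.0026] [179.9   0.   68.9] t 6.35
```

View pics/w5.png

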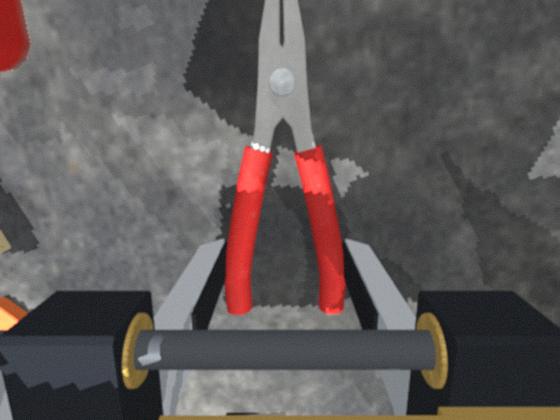

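The pliers sit straight between the pads, with the pivot at (282,82) and the grips at (240,230) and (325,230). I'll push straight along the tunnel axis.

>>> {"api": "drive_tool", "payload": {
  "commands": [
    [[0.012,-0.001,0,0,0,0],[0.026,-0.001,0,0,0,0],[0.04,-0.001,0,0,0,0],[0.054,-0.001,0,0,0,0],[0.068,-0.001,0,0,0,0],[0.082,-0.001,-0.0005,0,0,0],[0.096,-0.001,-0.001,0,0,0],[0.108,-0.001,-0.001,0,0,0],[0.116,-0.001,-0.001,0,0,0],[0.116,-0.001,-0.001,0,0,0]]
  ]
}}

```text
time_s: 7.35
ee_pos: [0.5578, -0.2631, 0.0031]
orientation: [-3.14, -0.001, 1.205]
wrist_force: [-0.4, 0.8, -1.2]
gripper_width: 0.0595
gripper_force: 20.0
```

Run:
```python
from station import env,vision
from h import *
im=vision.get_image("scene"); cv2.imwrite("s6.png",im[:,:,::-1]); 
im2=vision.get_image("top"); cv2.imwrite("t6.png",im2[:,:,::-1]);w=vision.get_image("wrist")
a=cv2.resize(im[100:260,200:360,::-1],(480,480),interpolation=cv2.INTER_CUBIC)
b=cv2.resize(w[:,:,::-1],(320,240)); e=cv2.resize(im2[160:240,220:326,::-1],(320,240)); 
cv2.imwrite("pics/m6.png",np.hstack([a,np.vstack([b,e])]))
to(env,[.578,-.2145,.003],69); o=env.get_obs();print(o["gripper_width"],o["wrist_force"],o["gripper_force"])
```

```text
shift [0.0544 0.001  0.0003] turn [-0.0005 -0.0002 -0.0006] | at [ 0.5575 -0.2649  0.0033] [-180.   -0.   69.] t 7.5
0.059435463511214114 [ 0.32512566  0.81330325 -1.56537485] 20.000458749011614
```

View pics/m6.png

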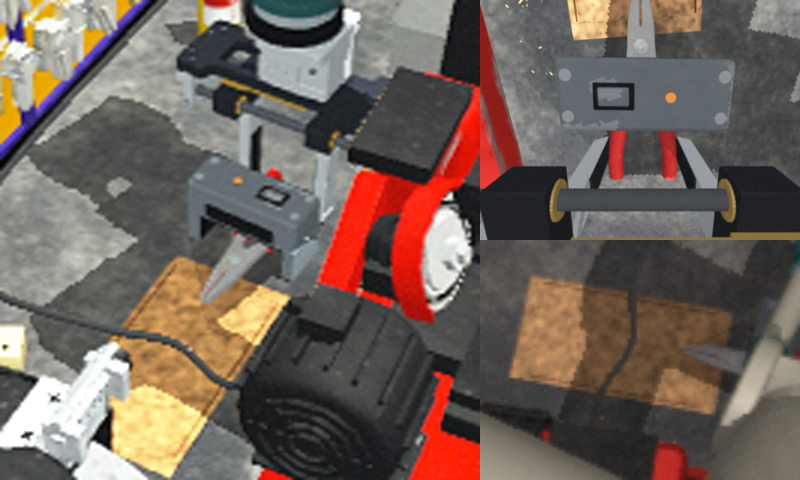

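The scene crop shows the jaws out of the far mouth over the mat, tip at (205,300). The wrist crop shows the pliers centred in the tunnel, pivot at (641,45), with the demag centre at about column 645. All ten views are used, so from here I work by masks and numbers.

Run:
```python
from station import env,vision
from h import *
c1=dict(np.load("w1.npz")); f=lambda p:((p[0]+.5)/1.4-.5,(p[1]+.5)/1.4-.5)
for p in((322,205),(280,75),(262,40),(340,165),(285,190),(238,90)): print(p,[ray(c1,f(p),z)[:2].round(3).tolist() for z in(.02,.1,.2,.3)])
T=vision.get_calibration("top")
for p in((271,228),(240,215),(226,215),(267,232)): print("top",p,[ray(T,p,z)[:2].round(3).tolist() for z in(.05,.1,.2,.3)])
S=vision.get_calibration("scene")
# motor: scene crop m6 (300,300) and (262,322): top corners of its box
for p in((300,300),(362,308),(245,380)): q=(p[0]/3+200,p[1]/3+100); print("scene",[ray(S,q,z)[:2].round(3).tolist() for z in(.05,.1,.2,.3)])
C=np.array([.578,-.2145]);d=np.array([np.cos(np.radians(69)),np.sin(np.radians(69))]); print((C+.048*d).round(4))
```

```text
(322, 205) [[0.441, -0.105], [0.454, -0.11], [0.471, -0.116], [0.487, -0.122]]
(280, 75) [[0.529, 0.014], [0.531, -0.006], [0.533, -0.032], [0.535, -0.058]]
(262, 40) [[0.547, 0.05], [0.546, 0.025], [0.545, -0.007], [0.544, -0.038]]
(340, 165) [[0.491, -0.095], [0.498, -0.101], [0.506, -0.109], [0.514, -0.117]]
(285, 190) [[0.429, -0.061], [0.444, -0.072], [0.462, -0.085], [0.481, -0.098]]
(238, 90) [[0.488, 0.043], [0.495, 0.018], [0.504, -0.012], [0.512, -0.042]]
top (271, 228) [[0.507, -0.081], [0.499, -0.081], [0.482, -0.079], [0.465, -0.078]]
top (240, 215) [[0.553, 0.0], [0.543, -0.002], [0.523, -0.007], [0.502, -0.012]]
top (226, 215) [[0.558, 0.039], [0.547, 0.035], [0.526, 0.028], [0.506, 0.02]]
top (267, 232) [[0.497, -0.069], [0.489, -0.069], [0.473, -0.068], [0.457, -0.068]]
scene [[0.524, -0.109], [0.52, -0.061], [0.512, 0.033], [0.504, 0.128]]
scene [[0.477, -0.109], [0.477, -0.062], [0.476, 0.033], [0.475, 0.128]]
scene [[0.551, -0.025], [0.545, 0.016], [0.533, 0.098], [0.521, 0.179]]
[ 0.5952 -0.1697]
```

>>> {"api": "drive_tool", "payload": {
  "commands": [
    [[0,0,0,0,0,0],[0,0,0,0,0,0],[0,0,0,0,0,0],[0,0,0,0,0,0],[0,0,0,0,0,0],[0,0,0,0,0,0],[0,0,-0.015,0,0,0],[0,0,-0.05,0,0,0],[0,0,-0.1,0,0,0],[0,0,-0.12,0,0,0]]
  ],
  "grip": 0
}}

```text
time_s: 8.5
ee_pos: [0.5597, -0.2662, 0.128]
orientation: [3.135, 0.001, 1.204]
wrist_force: [0.2, -1.4, 0.5]
gripper_width: 0.0939
gripper_force: 0.0
```

Run:
```python
from station import env,vision
from h import *
C=np.array([.578,-.2145]);d=np.array([np.cos(np.radians(69)),np.sin(np.radians(69))])
to(env,[*(C+.048*d),.12],69)
```

```text
shift [ 0.1028 -0.0016  0.0079] turn [ 0.007   0.0012 -0.0004] | at [ 0.5597 -0.2662  0.128 ] [1.796e+02 1.000e-01 6.900e+01] t 8.5
```

Run:
```python
from station import env,vision
from h import *
c=vision.get_calibration("wrist"); im=vision.get_image("wrist"); cv2.imwrite("w7raw.png",im[:,:,::-1]); np.savez("w7",**c)
hsv=cv2.cvtColor(im,cv2.COLOR_RGB2HSV)
mat=cv2.inRange(hsv,(8,70,30),(25,255,255)); mat=cv2.morphologyEx(mat,cv2.MORPH_OPEN,np.ones((3,3)))
n,l,s,_=cv2.connectedComponentsWithStats(mat); i=1+np.argmax(s[1:,4]); print(s[i])
R=Ro.from_euler("z",69,degrees=True).as_matrix()[:2,:2]; C=np.array([.578,-.2145])
ys,xs=np.nonzero(l==i)
for r in range(s[i][1],s[i][1]+s[i][3],6):
    row=np.nonzero(l[r]==i)[0]; g=np.diff(row); k=np.argmax(g) if len(g) else 0
    if len(g) and g[k]>3:
        a,b=row[k]+.5,row[k+1]-.5; A=R.T@(ray(c,(a,r),.009)[:2]-C);B=R.T@(ray(c,(b,r),.009)[:2]-C)
        print(r,row.min(),a,b,row.max(),"s %.4f lat %.4f w %.4f"%(A[0]/2+B[0]/2,A[1]/2+B[1]/2,abs(A[1]-B[1])))
    else: print(r,row.min(),row.max())
```

```text
[  198     0   143    86 10025]
0 198 338
6 198 338
12 199 338
18 200 338
24 201 271.5 281.5 339 s 0.0800 lat 0.0030 w 0.0075
30 201 270.5 283.5 339 s 0.0759 lat 0.0027 w 0.0097
36 201 269.5 284.5 339 s 0.0717 lat 0.0027 w 0.0113
42 202 268.5 285.5 339 s 0.0676 lat 0.0027 w 0.0128
48 203 267.5 286.5 340 s 0.0634 lat 0.0028 w 0.0144
54 204 266.5 288.5 339 s 0.0591 lat 0.0024 w 0.0167
60 205 265.5 289.5 339 s 0.0549 lat 0.0024 w 0.0183
66 205 264.5 290.5 339 s 0.0506 lat 0.0025 w 0.0199
72 206 263.5 291.5 339 s 0.0462 lat 0.0025 w 0.0215
78 207 263.5 291.5 313 s 0.0419 lat 0.0025 w 0.0216
84 208 230
```

>>> {"api": "drive_tool", "payload": {
  "commands": [
    [[0.03,-0.002,0,0,0,0],[0.065,-0.004,0,0.03,0,0],[0.095,-0.004,0,0.07,0,0],[0.102,-0.004,0,0.105,0,0],[0.102,-0.004,0.02,0.105,0,0],[0.102,-0.004,0.05,0.105,0,0],[0.102,-0.004,0.08,0.105,0,0],[0.102,-0.004,0.1,0.105,0,0],[0.102,-0.004,0.105,0.105,0,0],[0.102,-0.004,0.105,0.105,0,0]]
  ],
  "grip": 0.5
}}

```text
time_s: 9.55
ee_pos: [0.5897, -0.168, 0.0173]
orientation: [-3.034, -0.0, 1.204]
wrist_force: [0.4, 0.1, 0.4]
gripper_width: 0.047
gripper_force: 0.0
```

Run:
```python
from station import env,vision
from h import *
o=env.get_obs(); print(o["gripper_width"],o["wrist_force"].round(1),o["joint_pos"].round(2)); to(env,[.5925,-.1697,.0055],69,roll=186)
to(env,[.5925,-.1697,.0055],69,roll=174)
```

```text
0.04702510068413999 [0.4 0.1 0.4] [-0.39  0.54  1.58 -0.    1.13 -0.02]
shift [-0.0006  0.0045  0.0114] turn [-0.0028 -0.0002 -0.0005] | at [ 0.5897 -0.168   0.0173] [-173.8   -0.    69. ] t 9.55
shift [-0.0006  0.0045  0.0114] turn [-2.123e-01 -1.000e-04 -5.000e-04] | at [ 0.5897 -0.168   0.0173] [-173.8   -0.    69. ] t 9.55
```

>>> {"api": "drive_tool", "payload": {
  "commands": [
    [[0,0.004,0.003,0,0,0],[0,0.0045,0.008,0,0,0],[0,0.0045,0.011,0,0,0],[0,0.0045,0.011,0,0,0],[0,0.0045,0.011,0,0,0],[0,0.0045,0.011,0,0,0],[0,0.0045,0.011,0,0,0],[0,0.0045,0.011,0,0,0],[0,0.0045,0.011,0,0,0],[0,0.0045,0.011,0,0,0]]
  ]
}}

```text
time_s: 10.55
ee_pos: [0.5936, -0.1695, 0.0071]
orientation: [-3.037, -0.0, 1.204]
wrist_force: [-0.1, -0.0, -0.1]
gripper_width: 0.0475
gripper_force: 0.0
```

>>> {"api": "drive_tool", "payload": {
  "commands": [
    [[0,0,0,0,0,0],[0,0,0,0,0,0],[0,0,0,0,0,0],[0,0,0,0,0,0],[0,0,0,0,0,0],[0,0,0,0,0,0],[0,0,0,0,0,0],[0,0,0,0,0,0],[0,0,0,0,0,0],[0,0,0,0,0,0]]
  ],
  "grip": 1,
  "squeeze": 30
}}

```text
time_s: 11.55
ee_pos: [0.5935, -0.1695, 0.007]
orientation: [-3.036, -0.0, 1.204]
wrist_force: [0.1, 1.0, 0.8]
gripper_width: 0.0194
gripper_force: 29.5
```

>>> {"api": "drive_tool", "payload": {
  "commands": [
    [[0.004,0,0,0,0,0],[0.008,0,0,0,0,0],[0.012,0,0,0,0,0],[0.016,0,0,0,0,0],[0.02,0,0,0,0,0],[0.025,0,-0.0005,0,0,0],[0.03,0,-0.0005,0,0,0],[0.035,0,-0.0005,0,0,0],[0.04,0,-0.0005,0,0,0],[0.04,0,-0.0005,0,0,0]]
  ]
}}

```text
time_s: 12.55
ee_pos: [0.6084, -0.1311, 0.0075]
orientation: [-3.037, -0.001, 1.204]
wrist_force: [0.2, 1.5, -1.3]
gripper_width: 0.0198
gripper_force: 29.5
```

```bash
cat > jaw.py <<'E'
from station import env,vision
from h import *
c=vision.get_calibration("wrist"); im=vision.get_image("wrist"); cv2.imwrite("wj.png",im[:,:,::-1]); np.savez("wj",**c)
o=env.get_obs(); print(o["gripper_width"],o["gripper_force"],o["wrist_force"].round(1),o["ee_pos"].round(4))
hsv=cv2.cvtColor(im,cv2.COLOR_RGB2HSV); mat=cv2.inRange(hsv,(8,70,30),(25,255,255))
n,l,s,_=cv2.connectedComponentsWithStats(mat); i=1+np.argmax(s[1:,4]); print(s[i])
R=Ro.from_euler("z",69,degrees=True).as_matrix()[:2,:2]; C=np.array([.578,-.2145])
for r in range(s[i][1]+4,s[i][1]+s[i][3],8):
    row=np.nonzero(l[r]==i)[0]; k=[j for j in np.nonzero(np.diff(row)>3)[0]]
    for j in k:
        a,b=row[j]+.5,row[j+1]-.5; A=R.T@(ray(c,(a,r),.011)[:2]-C);B=R.T@(ray(c,(b,r),.011)[:2]-C)
        if abs(a-284)<90: print(r,a,b,"s %.4f lat %.4f w %.4f"%(A[0]/2+B[0]/2,A[1]/2+B[1]/2,abs(A[1]-B[1])))
E
python3 jaw.py
```

```text
0.019358344601120646 29.51890074235962 [ 0.1  0.7 -0.8] [ 0.6083 -0.1314  0.0075]
[  142     0   228   167 32928]
```

>>> {"api": "drive_tool", "payload": {
  "commands": [
    [[0.005,0,0,0,0,0],[0.01,0,0,0,0,0],[0.015,0,0,0,0,0],[0.02,0,0,0,0,0],[0.025,0,0,0,0,0],[0.03,0,0,0,0,0],[0.035,0,0,0,0,0],[0.04,0,0,0,0,0],[0.04,0,0,0,0,0],[0.04,0,0,0,0,0]]
  ]
}}

```text
time_s: 13.6
ee_pos: [0.6228, -0.094, 0.0078]
orientation: [-3.037, -0.002, 1.204]
wrist_force: [-0.2, 0.3, 3.8]
gripper_width: 0.0191
gripper_force: 29.6
```

>>> {"api": "drive_tool", "payload": {
  "commands": [
    [[0.003,0,0,0,0,0],[0.006,0,0,0,0,0],[0.009,0,0,0,0,0],[0.012,0,0,0,0,0],[0.015,0,0,0,0,0],[0.018,0,0,0,0,0],[0.02,0,0,0,0,0],[0.02,0,0,0,0,0],[0.02,0,0,0,0,0],[0.02,0,0,0,0,0]]
  ]
}}

```text
time_s: 14.6
ee_pos: [0.6298, -0.0759, 0.0077]
orientation: [-3.037, -0.0, 1.204]
wrist_force: [-1.4, -3.6, 5.4]
gripper_width: 0.0197
gripper_force: 29.4
```

>>> {"api": "drive_tool", "payload": {
  "commands": [
    [[0.003,0,0,0,0,0],[0.006,0,0,0,0,0],[0.009,0,0,0,0,0],[0.012,0,0,0,0,0],[0.014,0,0,0,0,0],[0.014,0,0,0,0,0],[0.014,0,0,0,0,0],[0.014,0,0,0,0,0],[0.014,0,0,0,0,0],[0.014,0,0,0,0,0]]
  ]
}}

```text
time_s: 15.6
ee_pos: [0.6347, -0.0628, 0.0077]
orientation: [-3.037, -0.0, 1.204]
wrist_force: [-1.1, -3.1, 5.3]
gripper_width: 0.0197
gripper_force: 29.4
```

Run:
```python
from station import env,vision
from h import *
im=vision.get_image("scene"); S=vision.get_calibration("scene"); cv2.imwrite("s8.png",im[:,:,::-1])
hsv=cv2.cvtColor(im,cv2.COLOR_RGB2HSV); m=cv2.inRange(hsv,(0,150,60),(7,255,255))|cv2.inRange(hsv,(174,150,60),(180,255,255)); m[:, :220]=0
n,l,s,ce=cv2.connectedComponentsWithStats(m); C=np.array([.578,-.2145]);R=Ro.from_euler("z",69,degrees=True).as_matrix()[:2,:2]
for i in range(1,n):
    x,y,w,h,a=s[i]
    if a>15 and y>120 and y<260 and x<340:
        ys,xs=np.nonzero(l==i); j=ys.argmin();k=ys.argmax()
        print(s[i],[(R.T@(ray(S,(xs[q],ys[q]),.012)[:2]-C)).round(4).tolist() for q in(j,k)])
```

```text
[ 306  128   58   80 1436] [[-0.2897, 0.0753], [0.015, 0.1682]]
[265 187  24  25 105] [[0.0274, 0.02], [0.1202, 0.0204]]
[ 278  190  157  141 7371] [[-0.1315, 0.2995], [0.2488, 0.3702]]
```

>>> {"api": "drive_tool", "payload": {
  "commands": [
    [[0,0,0,0,0,0],[0,0,0,0,0,0],[0,0,0,0,0,0],[0,0,0,0,0,0],[0,0,0,0,0,0],[0,0,-0.005,0,0,0],[0,0,-0.03,0,0,0],[0,0,-0.07,0,0,0],[0,0,-0.12,0,0,0],[0,0,-0.15,0,0,0]]
  ],
  "grip": 0.5
}}

```text
time_s: 16.65
ee_pos: [0.6509, -0.0691, 0.161]
orientation: [-3.042, -0.001, 1.204]
wrist_force: [1.0, 0.2, -0.7]
gripper_width: 0.0468
gripper_force: 0.0
```

Run:
```python
from station import env,vision
from h import *
o=env.get_obs(); print(o["gripper_width"],o["wrist_force"].round(1)); to(env,[.575,-.22,.17],71)
```

```text
0.04682854979171291 [ 1.   0.2 -0.7]
shift [-0.1681 -0.0175 -0.0074] turn [-0.0995 -0.0029 -0.0355] | at [ 0.6509 -0.0691  0.161 ] [-1.743e+02 -1.000e-01  6.900e+01] t 16.65
```

>>> {"api": "drive_tool", "payload": {
  "commands": [
    [[-0.03,-0.003,0,-0.02,0,0],[-0.065,-0.006,0,-0.04,0,0],[-0.1,-0.01,-0.004,-0.06,0,0],[-0.135,-0.014,-0.006,-0.08,0,0],[-0.16,-0.017,-0.007,-0.1,0,0],[-0.168,-0.0175,-0.007,-0.1,0,0],[-0.168,-0.0175,-0.007,-0.1,0,0],[-0.168,-0.0175,-0.007,-0.1,0,0],[-0.168,-0.0175,-0.007,-0.1,0,0],[-0.168,-0.0175,-0.007,-0.1,0,0]]
  ],
  "grip": 0
}}

```text
time_s: 17.65
ee_pos: [0.574, -0.2185, 0.1652]
orientation: [-3.136, -0.001, 1.205]
wrist_force: [0.8, -0.4, 0.0]
gripper_width: 0.0941
gripper_force: 0.0
```

```bash
cat > place.py <<'E'
from station import env,vision
from h import *
c=vision.get_calibration("wrist"); im=vision.get_image("wrist"); cv2.imwrite("wp.png",im[:,:,::-1]); np.savez("wp",**c)
to(env,[.597,-.158,.01],69)
hsv=cv2.cvtColor(im,cv2.COLOR_RGB2HSV)
red=cv2.inRange(hsv,(0,150,50),(7,255,255))|cv2.inRange(hsv,(174,150,50),(180,255,255))
n,l,s,ce=cv2.connectedComponentsWithStats(red)
for i in range(1,n):
    if s[i][4]<150: continue
    ys,xs=np.nonzero(l==i); e=[]
    for q in (ys.min()+2,ys.max()-2): e.append(ray(c,(xs[ys==q].mean(),q),.010)[:2].round(4).tolist())
    print("red",s[i],"front/back",e)
mat=cv2.inRange(hsv,(8,70,30),(25,255,255)); mat=cv2.morphologyEx(mat,cv2.MORPH_OPEN,np.ones((3,3)))
n,l,s,ce=cv2.connectedComponentsWithStats(mat)
for i in range(1,n):
    if s[i][4]<300: continue
    print("mat",s[i])
m=np.isin(l,[i for i in range(1,n) if s[i][4]>=300])
for r in range(4,330,12):
    row=np.nonzero(m[r])[0]
    if len(row)<5: continue
    L=ray(c,(row.min(),r),.002)[:2]; Rr=ray(c,(row.max(),r),.002)[:2]
    gaps=[(int(row[j]),int(row[j+1])) for j in np.nonzero(np.diff(row)>4)[0]]
    print(r,row.min(),row.max(),L.round(4),Rr.round(4),gaps[:5])
E
python3 place.py
```

```text
shift [0.0648 0.0007 0.1553] turn [-0.0054 -0.0004  0.0009] | at [ 0.574  -0.2187  0.1652] [-179.7   -0.    69.1] t 17.7
red [    5     0   169   264 22047] front/back [[0.4585, -0.0035], [0.4223, -0.2362]]
red [ 252   52   29  102 1559] front/back [[0.6044, -0.1024], [0.5662, -0.1758]]
red [ 293   53   30  101 1566] front/back [[0.6304, -0.1133], [0.6121, -0.1934]]
red [   0  149   30   68 1459] front/back [[0.352, -0.094], [0.315, -0.1438]]
mat [ 210    0   64   29 1245]
mat [300   0  35  24 635]
mat [ 212   18   59  127 4804]
mat [ 303   20   35  119 2619]
mat [ 267   38   40  104 2594]
mat [  32  312   48   78 1814]
mat [ 490  312   48   78 1797]
mat [134 369  46  34 979]
mat [ 253  384  307   36 2102]
4 211 334 [ 0.5728 -0.0468] [ 0.6699 -0.0842] [(273, 300)]
16 235 325 [ 0.5881 -0.0626] [ 0.6597 -0.0902] [(272, 301)]
28 213 335 [ 0.5668 -0.0645] [ 0.6646 -0.1021] [(243, 267), (271, 314)]
40 214 335 [ 0.5638 -0.0735] [ 0.6615 -0.1111] [(270, 285), (289, 303)]
52 216 336 [ 0.5615 -0.083 ] [ 0.6592 -0.1205] [(266, 281), (293, 305)]
64 217 336 [ 0.5584 -0.0923] [ 0.656  -0.1298] [(262, 280), (294, 311)]
76 218 336 [ 0.5552 -0.1018] [ 0.6528 -0.1392] [(260, 277), (297, 314)]
88 219 337 [ 0.552  -0.1114] [ 0.6504 -0.1491] [(257, 274), (299, 316)]
100 221 337 [ 0.5496 -0.1215] [ 0.647  -0.1588] [(256, 272), (301, 318)]
112 222 337 [ 0.5463 -0.1314] [ 0.6437 -0.1687] [(254, 270), (304, 320)]
124 223 337 [ 0.5429 -0.1415] [ 0.6402 -0.1788] [(252, 269), (305, 322)]
136 224 337 [ 0.5395 -0.1518] [ 0.6367 -0.189 ] [(251, 267), (306, 323)]
316 51 517 [ 0.2949 -0.2582] [ 0.7525 -0.4316] [(74, 494)]
328 42 527 [ 0.2786 -0.2673] [ 0.7594 -0.4494] [(79, 490)]
```

Run:
```python
from station import env
from h import *
to(env,[.5995,-.1565,.0055],69.6)
```

```text
shift [0.0671 0.0025 0.1597] turn [-0.0054 -0.0004 -0.0096] | at [ 0.574  -0.2187  0.1652] [-179.7   -0.    69.1] t 17.7
```

>>> {"api": "drive_tool", "payload": {
  "commands": [
    [[0.03,0.001,0,-0.005,0,-0.01],[0.06,0.002,0,-0.005,0,-0.01],[0.067,0.0025,0.02,-0.005,0,-0.01],[0.067,0.0025,0.06,-0.005,0,-0.01],[0.067,0.0025,0.1,-0.005,0,-0.01],[0.067,0.0025,0.13,-0.005,0,-0.01],[0.067,0.0025,0.145,-0.005,0,-0.01],[0.067,0.0025,0.155,-0.005,0,-0.01],[0.067,0.0025,0.158,-0.005,0,-0.01],[0.067,0.0025,0.158,-0.005,0,-0.01]]
  ]
}}

```text
time_s: 18.7
ee_pos: [0.5995, -0.1576, 0.0077]
orientation: [3.141, -0.0, 1.214]
wrist_force: [0.8, 0.4, 0.6]
gripper_width: 0.0937
gripper_force: 0.0
```

>>> {"api": "drive_tool", "payload": {
  "commands": [
    [[0,0,0,0,0,0],[0,0,0,0,0,0],[0,0,0,0,0,0],[0,0,0,0,0,0],[0,0,0,0,0,0],[0,0,0,0,0,0],[0,0,0,0,0,0],[0,0,0,0,0,0],[0,0,0,0,0,0],[0,0,0,0,0,0]]
  ],
  "grip": 1,
  "squeeze": 20
}}

```text
time_s: 19.7
ee_pos: [0.5991, -0.1578, 0.0078]
orientation: [3.141, 0.0, 1.214]
wrist_force: [-1.9, -0.3, 4.6]
gripper_width: 0.0597
gripper_force: 19.9
```

```bash
python3 - <<'E'
from station import env
from h import *
to(env,[.6004,-.1296,.0055],72.6)
E
python3 place.py | grep -v mat
```

```text
shift [ 0.0269 -0.0086  0.0023] turn [ 0.0003  0.0001 -0.0532] | at [ 0.5991 -0.1578  0.0078] [180.    0.   69.5] t 19.7
shift [-0.0009 -0.0018 -0.0022] turn [0.0002 0.     0.0095] | at [ 0.599  -0.1578  0.0078] [180.    0.   69.5] t 19.75
red [   0   92   58  238 7450] front/back [[0.5045, -0.0373], [0.4416, -0.1443]]
red [ 225  147   49  166 4288] front/back [[0.6028, -0.101], [0.565, -0.1792]]
red [ 295  147   50  166 4263] front/back [[0.6343, -0.1128], [0.6114, -0.1965]]
4 140 369 [ 0.5794 -0.0229] [ 0.6775 -0.0595] [(268, 301)]
16 142 369 [ 0.578  -0.0277] [ 0.676  -0.0642] [(266, 303)]
28 144 369 [ 0.5767 -0.0326] [ 0.6745 -0.0691] [(264, 305)]
40 146 369 [ 0.5753 -0.0376] [ 0.673 -0.074] [(262, 307)]
52 147 369 [ 0.5734 -0.0424] [ 0.6715 -0.079 ] [(261, 308)]
64 149 369 [ 0.572  -0.0476] [ 0.6699 -0.0841] [(260, 308)]
76 170 369 [ 0.5791 -0.056 ] [ 0.6683 -0.0893] [(260, 309)]
88 153 340 [ 0.569  -0.0581] [ 0.6536 -0.0896] [(162, 204), (259, 309)]
100 154 369 [ 0.5671 -0.0633] [ 0.6651 -0.0998] [(198, 235), (258, 349)]
112 156 368 [ 0.5655 -0.0687] [ 0.6629 -0.1051] [(228, 31
[... 401 characters left out ...]
0.6528 -0.1396] [(238, 267), (301, 331)]
196 168 369 [ 0.5531 -0.1092] [ 0.651  -0.1457] [(236, 264), (304, 333)]
208 170 369 [ 0.5513 -0.1154] [ 0.6491 -0.1519] [(234, 262), (307, 335)]
220 171 369 [ 0.5491 -0.1216] [ 0.6471 -0.1581] [(231, 260), (309, 337)]
232 173 369 [ 0.5472 -0.128 ] [ 0.6452 -0.1645] [(229, 258), (311, 339)]
244 175 369 [ 0.5454 -0.1346] [ 0.6432 -0.1711] [(203, 255), (314, 367)]
256 176 316 [ 0.543  -0.1411] [ 0.6142 -0.1676] [(193, 253)]
268 178 317 [ 0.541  -0.1478] [ 0.6124 -0.1745] [(185, 251)]
280 251 309 [ 0.5758 -0.1685] [ 0.6059 -0.1797] []
316 134 434 [ 0.5053 -0.166 ] [ 0.665  -0.2256] [(150, 418)]
328 128 440 [ 0.4986 -0.1717] [ 0.6662 -0.2343] [(153, 415)]
```

>>> {"api": "drive_tool", "payload": {
  "commands": [
    [[0.003,-0.001,0,0,0,-0.01],[0.007,-0.002,0,0,0,-0.02],[0.011,-0.003,0,0,0,-0.03],[0.015,-0.004,0,0,0,-0.04],[0.019,-0.005,0,0,0,-0.05],[0.023,-0.007,0,0,0,-0.059],[0.0275,-0.008,0,0,0,-0.059],[0.0275,-0.008,0,0,0,-0.059],[0.0275,-0.008,0,0,0,-0.059],[0.0275,-0.008,0,0,0,-0.059]]
  ]
}}

```text
time_s: 20.75
ee_pos: [0.6015, -0.1286, 0.0078]
orientation: [3.141, -0.001, 1.273]
wrist_force: [0.4, -2.0, 5.8]
gripper_width: 0.0596
gripper_force: 19.7
```

>>> {"api": "drive_tool", "payload": {
  "commands": [
    [[0,0,0,0,0,0],[0,0,0,0,0,0],[0,0,0,0,0,0],[0,0,0,0,0,0],[0,0,0,0,0,0],[0,0,0,0,0,0],[-0.001,0,-0.02,0,0,0],[-0.002,0,-0.06,0,0,0],[-0.02,0,-0.11,0,0,0],[-0.06,0,-0.15,0,0,0]]
  ],
  "grip": 0
}}

```text
time_s: 21.75
ee_pos: [0.5864, -0.179, 0.1533]
orientation: [3.139, -0.001, 1.276]
wrist_force: [0.7, -1.2, -0.5]
gripper_width: 0.0943
gripper_force: 0.0
```

>>> {"api": "drive_tool", "payload": {
  "commands": [
    [[-0.01,0,-0.02,0,0,0],[-0.03,0,-0.04,0,0,0],[-0.04,0,-0.06,0,0,0],[-0.04,0,-0.06,0,0,0],[-0.04,0,-0.06,0,0,0],[-0.04,0,-0.06,0,0,0],[-0.04,0,-0.06,0,0,0],[-0.04,0,-0.06,0,0,0],[-0.04,0,-0.06,0,0,0],[-0.04,0,-0.06,0,0,0]]
  ]
}}

```text
time_s: 22.75
ee_pos: [0.5737, -0.2182, 0.2104]
orientation: [-3.141, -0.0, 1.273]
wrist_force: [-0.4, -0.1, -0.3]
gripper_width: 0.0943
gripper_force: 0.0
```

```bash
python3 place.py
python3 - <<'E'
# jaw tip: steel in the mat (gap between cork pixels) in a rectified plan view of the mat at z=.009
from h import *
c=dict(np.load("wp.npz")); im=cv2.imread("wp.png")
u=np.array([np.cos(np.radians(72.8)),np.sin(np.radians(72.8))]);v=np.array([u[1],-u[0]]);M=np.array([.6160,-.080])
Y,X=np.mgrid[-.11:.11:.0005,-.06:.06:.0005]
def plan(z):
    W=np.stack([M[0]+u[0]*Y+v[0]*X,M[1]+u[1]*Y+v[1]*X,0*X+z],-1)@c["R"].T+c["t"]; p=W@c["intrinsics"].T
    return cv2.remap(im,(p[...,0]/p[...,2]).astype("f4"),(p[...,1]/p[...,2]).astype("f4"),1)
hsv=cv2.cvtColor(plan(.009),cv2.COLOR_BGR2HSV); cork=cv2.inRange(hsv,(8,60,30),(25,255,255))
for y in np.arange(-.09,.105,.01):
    r=np.nonzero(cork[int((y+.11)/.0005)])[0]*.0005-.06
    print(round(y*1e3),[(round(1e3*r[j]),round(1e3*r[j+1])) for j in np.nonzero(np.diff(r)>.003)[0]], (r.min()*1e3).round(),(r.max()*1e3).round()) if len(r) else None
E
```

```text
shift [0.0645 0.0046 0.2005] turn [-0.0002 -0.0002  0.0687] | at [ 0.5737 -0.2183  0.2105] [-180.    -0.    72.9] t 22.8
red [   0    0   59  133 6266] front/back [[0.395, 0.0154], [0.3329, -0.0884]]
red [   61     0   123   254 16568] front/back [[0.4649, -0.0061], [0.3975, -0.2457]]
red [ 254   27   26   94 1302] front/back [[0.6037, -0.0729], [0.5701, -0.1487]]
red [ 291   27   26   94 1287] front/back [[0.6319, -0.0816], [0.6168, -0.1631]]
red [ 46 128  19  43 495] front/back [[0.3631, -0.0976], [0.3531, -0.1353]]
red [  0 172  55  29 814] front/back [[0.3393, -0.1376], [0.2828, -0.1473]]
red [ 79 288  24  32 532] front/back [[0.3266, -0.2736], [0.3059, -0.3035]]
red [419 393  27  22 251] front/back [[0.6719, -0.5291], [0.6519, -0.5497]]
mat [ 230    0   43   32 1037]
mat [ 298    0   42   38 1315]
mat [ 527    0   33  171 3651]
mat [ 231   26  108  112 8113]
mat [521 206  39  24 563]
mat [  32  312   48   78 1810]
mat [ 490  312   48   78 1802]
mat [401 369  33  21 375]
mat [ 253  401  307   19 1935]
4 230 559 [ 0.5744 -0.0393] [ 0.8752 -0.1317] [(271, 298), (339, 550)]
16 231 5
[... 884 characters left out ...]
   -0.2699] []
160 530 559 [ 0.8292 -0.2737] [ 0.8585 -0.2827] []
208 523 529 [ 0.815  -0.3243] [ 0.8212 -0.3263] []
220 521 559 [ 0.811  -0.3375] [ 0.8511 -0.3498] []
316 51 517 [ 0.2606 -0.2933] [ 0.7902 -0.4556] [(74, 495)]
328 42 527 [ 0.243  -0.3048] [ 0.7994 -0.4753] [(79, 490)]
-90 [] -51.0 52.0
-80 [(-30, -16), (19, 32)] -51.0 53.0
-70 [(-31, -16), (19, 32)] -51.0 52.0
-60 [(-30, -16), (19, 32)] -51.0 53.0
-50 [(-30, -16), (17, 32)] -51.0 53.0
-40 [(-28, -13), (16, 30)] -51.0 53.0
-30 [(-26, -11), (12, 28)] -51.0 52.0
-20 [(-24, -9), (11, 26)] -51.0 53.0
-10 [(-22, -6), (-2, 24)] -51.0 52.0
0 [(-30, -4), (6, 21)] -51.0 37.0
10 [(-13, -3), (5, 16)] -39.0 53.0
20 [(-12, 13)] -52.0 53.0
```

```bash
python3 -c "
from station import env
print(env.sign_off())"
```

```text
the job is handed in; nothing more can be done
None
```

The job is handed in at about 23 s: the pliers went jaws first through the demagnetiser, were re-gripped by the jaws and drawn right through, then moved the last 30 mm by a handle grip to lie along the mat's middle, within about 2 mm of centre by the last wrist image, and no commanded move went near the cylinder, padlock or brass block.

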